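# Hang the large ring clamp on the clamp tree

### The arm

A 6-joint arm with a two-finger parallel gripper is mounted at the origin on the work surface. World frame = base frame: x ahead of the robot, y to its left, z up, the work surface at z = 0. Lengths are in m, angles in degrees, forces in N, time in s.
With the tool pointing down it reaches from about 0.25 to 0.725 m from the base axis. Payload 9.7 kg.
Tool frame: the origin (TCP) lies between the finger pads; the fingertips stand 19 mm ahead of it and the grasp point (between the pads) is the TCP; x points along the fingers, y is the direction in which the jaws open and shut, and the axes are right-handed (so a half turn about x gives the same grasp; the last joint's range is limited). The gripper opens to 85 mm and grips with 20 to 120 N. Pads are 22 mm wide; open, the fingers measure 114 mm over their backs; the gripper's body (76 mm by 85 mm) begins 54 mm behind the grasp point. The pads swing forward as they close: fully open they stand 13 mm farther back than shut.
Start: joints at [70.13, 4.979, 10.078, 95.1, 0, 90], TCP at [0.187, 0.517, 0.25] pointing down, gripper open.
Joint ranges: [-179.16, 179.16], [-48.56, 103.87], [-65.8, 70.77], [-126.05, 130.52], [-82.76, 87.17], [-180, 180]. Speed limits (degrees/s): [127.2, 127.2, 147.25, 180, 180, 180].

### API

Orientations are given as [roll, pitch, yaw] about the fixed x, y, z axes, in that order (R = Rz(yaw) Ry(pitch) Rx(roll)).
In Python, from workcell import bot gives the robot as it stands. The module is installed in compiled form; this text tells all that it offers.
- The arm moves only by the shell command python3 -m handwheel 'ROWS' [FORCE]. ROWS is JSON, a list of rows, each a list of 7 numbers: the turn, a rotation vector about the tool's x, y, z in degrees, then the shift along the tool's x, y, z in m, then the closure, from -1 (fully open) to 1 (shut), so that 0 is half open. In form: [[ax, ay, az, dx, dy, dz, fingers], ...]. A call has 1 to 20 rows; each row is the pose to reach, as a shift and turn from the pose commanded when the call began, along the tool's axes at that moment; what a row does not reach only later rows make up. A row lasts 1/8 s, in which the tool goes at most 62.5 mm and 10.7 degrees, less where a joint would pass 70% of its speed; a pose out of reach is approached as far as the arm can. A call with a gripper value outside its range is refused whole. The fingers move at their own pace and stop on an object; FORCE is the grip in N (left out, the last holds). Time passes only in rows, so rows that repeat a pose let the fingers close. It gives the time, the measured TCP pose, the force and the opening at its end, in the units of the state.
- bot.get_obs(): the state, without advancing time (a new reading comes with each control period).
- bot.camera(name): name is "scene" or "top" or "wrist"; returns a dict with "frame" (480x640x3 uint8, red, green, blue), "fx", "fy", "cx", "cy" (pixels), "R" (3x3) and "t" (3): a world point X has camera coordinates R X + t; the wrist camera has in their place "tool_from_camera" (4x4, takes a point from camera to tool coordinates, whose origin is the TCP and whose axes are the tool frame's). Camera axes: x right, y down, z forward; pixel columns grow to the right and rows downward; lengths in m; the calibration is good to about 2 mm. A picture is of the moment at which its call begins: read the wrist's pose just before it. There is no depth.
- bot.job_done(): hands the job in, once; it reports no verdict.
Trained networks look in a picture, given as the dict that the camera call returned (one of the last four; its "shot" number tells which), for a name from the list of things; names that differ only in an ending like _2 or _b are one class to them, and where a whole thing is asked for, a point or a joint stands for the part that bears it (a point fixed in the world has none). Each returns a list of dicts, best first, with "conf" (0 to 1); they miss things now and then, are a little off and sometimes report something else, mostly with a low value. They report only what shows in the picture. A call takes as long as a camera call. They do not tell look-alikes from the thing itself.
- bot.look_for(name, picture): "bbox" ([left, top, width, height] as shares, 0 to 1, of the picture: columns of its width, rows of its height, round what is visible of it).
- bot.tip_of(name, picture): "centre" ([column, row] as shares, 0 to 1, of the picture: columns of its width, rows of its height: a listed point, or the origin of a listed thing).
The state is a dict: "time": time; "q": joint angles; "qd": joint speeds; "joint_efforts": joint torques, N m; "ee_pos": TCP position; "tcp_rot": TCP orientation; "wrist_force": force on the tool from outside, world axes, zero at the start; "torque": the same for the moment, N m; "opening": finger opening in m.
Only numpy, scipy, OpenCV 4.12 (cv2) and the standard library are available. Lean on these libraries where they do the work, as an engineer would, in place of code of your own. Each camera call takes 0.05 s, during which the arm holds its last target.

### The job

Put the large ring clamp away: turn the clamp tree until its one free branch points towards the robot, then hang the large ring clamp by its ring on that branch, over the upturned end, and let go. Leave the small ring clamp where it lies.

Things in the scene. Friction and masses are not known exactly. Their poses are not given: they have to be found in the camera images.
- big_ring: Large steel ring clamp lying flat, 0.2 kg: closed ring of 12 mm round bar, 50 mm inside, 74 mm outside. Origin: ring centre, underside. Stem (12 wide, 14 tall) along its own -x, bare from x=-34 to -115 mm, then a block 30x28x26 tall, brass screw on its +y side. Balances at x=-68: grip the stem there, fingers closing along its y. When hung and let go, the stem swings down.
- peg (a point): Outer end of the free branch: point on top of the bar, 225 mm high, 110 mm from the tree's axis, at the foot of the upturned end (35 mm high). It turns with the tree. Four such branches of 10 mm round steel bar, 90 deg apart, 20 mm higher at the hub; the other three each have a large ring clamp fixed on, 37 mm to either side, dangling to 55 mm above the bench.
- tree: The tree's fixed stand: dark round foot, 170 mm across, 20 mm high, and post. Origin on the vertical turning axis at bench level; axes parallel to the world's (-x: robot's side). Hub above it 44 mm across, 195 to 255 mm high, black knob to 270 mm. The branches turn either way when one is pushed sideways with about 1 N, and stay where left.
- small_ring: The small ring clamp, to be left alone: same make, lying flat, but its ring is 22 mm inside, 46 mm outside. Origin: ring centre, underside; stem and block along its own -x, out to x=-131 mm.
Not all that is in view belongs to the job. Leave any pink or red look-alike of the big_ring alone.

How it is judged:
By the outcome, as a careful person would: the job done as asked, in the order asked, and still so for the second after the job is handed in, with the robot touching nothing.
It also fails if it takes over 58 s, if anything falls off the work surface, if the arm or the gripper's body presses on something with over 40 N, if the wrist force passes 120 N, or if a joint passes its speed limit or range.

## Working session

There is one attempt and no reset: what is moved stays moved. The work goes in short steps, Python scripts to look and compute and a shell command to move; the robot and the scene stay as the last step left them, time stands still between calls to the robot, and variables do not carry over. Pictures are saved under pics/ and viewed, and the job is handed in when it is done.

```bash
mkdir -p pics; cat > h.py <<'E'
import numpy as np, cv2
from workcell import bot
def ray(c,px):
    R=np.array(c['R']);t=np.array(c['t'])
    d=np.array([(px[0]-c['cx'])/c['fx'],(px[1]-c['cy'])/c['fy'],1.])
    return -R.T@t, R.T@d
def atz(c,px,z):
    o,d=ray(c,px); return o+d*(z-o[2])/d[2]
def proj(c,X):
    v=np.array(c['R'])@np.array(X)+np.array(c['t']); return np.array([c['fx']*v[0]/v[2]+c['cx'],c['fy']*v[1]/v[2]+c['cy']])
def tri(c1,p1,c2,p2):
    o1,d1=ray(c1,p1);o2,d2=ray(c2,p2)
    s=np.linalg.lstsq(np.c_[d1,-d2],o2-o1,rcond=None)[0]
    a=o1+d1*s[0];b=o2+d2*s[1]; return (a+b)/2,np.linalg.norm(a-b)
def save(c,n): cv2.imwrite('pics/'+n+'.png',c['frame'][:,:,::-1])
E
python3 - <<'E'
from h import *
print(bot.get_obs())
for n in ['scene','top']:
    c=bot.camera(n); save(c,n+'0')
    for k in ['big_ring','small_ring','tree','peg']:
        for d in bot.tip_of(k,c): 
            p=np.array(d['centre'])*[640,480]; print(n,k,'tip',p.round(1),d['conf'], atz(c,p,0.225 if k=='peg' else 0).round(3))
        for d in bot.look_for(k,c): print(n,k,'box',(np.array(d['bbox'])*[640,480,640,480]).round(),d['conf'])
E
```

```text
{'time': 0.0, 'q': array([ 7.01302866e+01,  5.01183330e+00,  1.00345627e+01,  9.50994766e+01,
       -2.73931600e-05,  8.99990359e+01]), 'qd': array([-0.04861694,  0.00088272,  0.08329921,  0.01894818,  0.01186372,
       -0.012304  ]), 'joint_efforts': array([-5.80615142e-04, -5.20389318e+01,  4.64802790e+01,  1.65752345e-02,
        5.73405191e-05, -2.56139361e-05]), 'ee_pos': array([0.18686689, 0.51706754, 0.24957699]), 'tcp_rot': array([ -89.98051372,   89.92325286, -109.84926299]), 'wrist_force': array([ 0.04092674, -0.79582227, -1.05956879]), 'torque': array([-0.03150921, -0.02092172, -0.03348726]), 'opening': 0.08539829555487603}
scene big_ring tip [245.4 249.5] 0.75 [ 0.509 -0.298  0.   ]
scene big_ring tip [183.7 298.6] 0.73 [ 0.719 -0.27   0.   ]
scene big_ring tip [261.7 211.5] 0.62 [ 0.356 -0.393  0.   ]
scene big_ring tip [341.6 238.2] 0.34 [ 0.315 -0.145  0.   ]
scene big_ring box [122. 285.  83.  58.] 0.97
scene big_ring box [243. 235.  29.  21.] 0.58
scene small_ring tip [478.7 363.1] 0.77 [0.474 0.297 0.   ]
scene small_ring box [468. 317.  63.  53.] 0.8
scene tree t
[... 218 characters left out ...]
.45
top big_ring tip [446.7 313.4] 0.91 [ 0.363 -0.381  0.   ]
top big_ring tip [400.2 178.7] 0.85 [ 0.724 -0.269  0.   ]
top big_ring tip [412.7 256.2] 0.79 [ 0.512 -0.297  0.   ]
top big_ring box [385. 127.  22.  65.] 0.91
top big_ring box [392. 245.  38.  72.] 0.7
top big_ring box [432. 300.  52.  67.] 0.59
top small_ring tip [410.7 259.5] 0.66 [ 0.503 -0.291  0.   ]
top small_ring tip [183.8 271.2] 0.56 [0.469 0.304 0.   ]
top small_ring box [160. 262.  35.  60.] 0.91
top tree tip [321.7 215.7] 0.95 [ 0.619 -0.056  0.   ]
top tree box [279. 144.  95. 103.] 0.56
top peg tip [285.  215.2] 0.59 [0.573 0.032 0.225]
top peg box [159. 260.  33.  61.] 0.66
top peg box [277. 146. 100.  99.] 0.58
```

View pics/scene0.png

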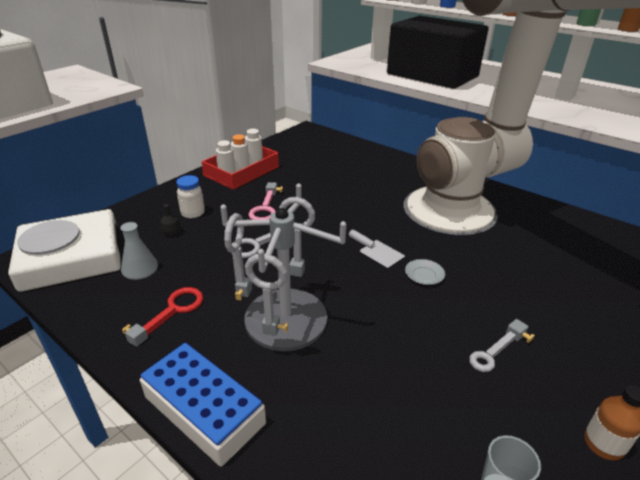

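View pics/top0.png

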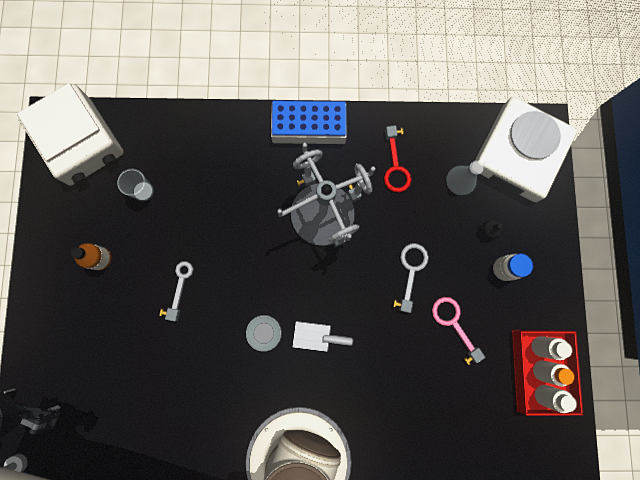

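```bash
python3 - <<'E'
import cv2
a=cv2.imread('pics/top0.png');b=cv2.imread('pics/scene0.png')
cv2.imwrite('pics/crop0.png',cv2.resize(a[120:390,370:510],None,fx=2.2,fy=2.2,interpolation=cv2.INTER_CUBIC))
cv2.imwrite('pics/crop1.png',cv2.resize(a[130:260,260:390],None,fx=4.5,fy=4.5,interpolation=cv2.INTER_CUBIC))
cv2.imwrite('pics/crop2.png',cv2.resize(b[180:350,100:350],None,fx=3.2,fy=3.2,interpolation=cv2.INTER_CUBIC))
E
```

```text
(no output)
```

View pics/crop0.png

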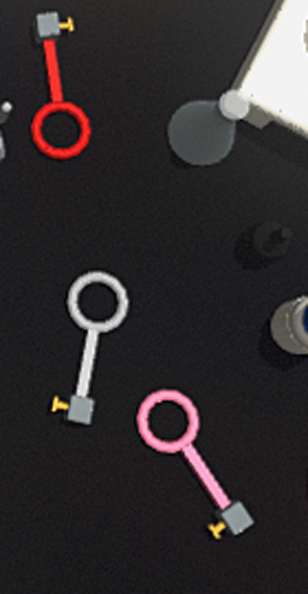

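View pics/crop1.png

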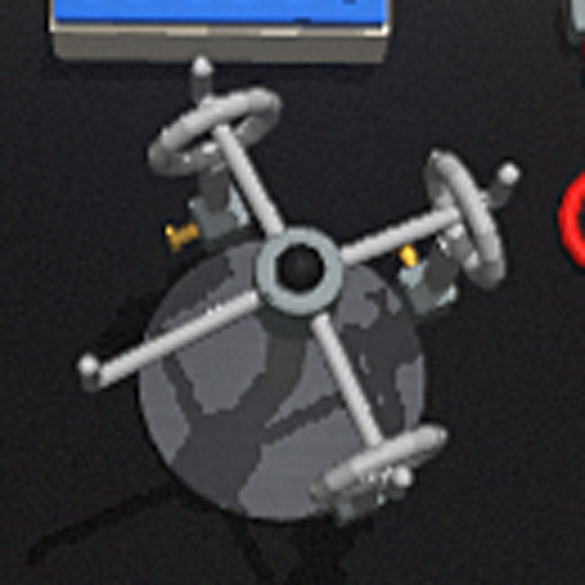

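View pics/crop2.png

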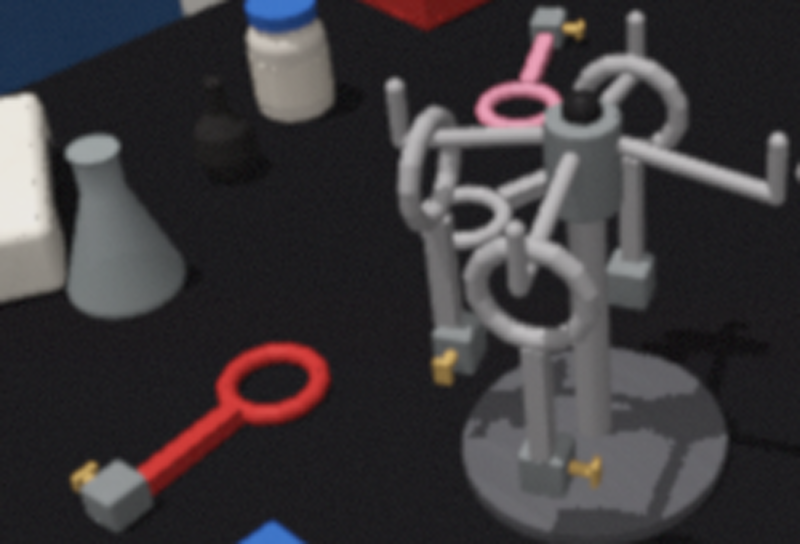

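```bash
python3 - <<'E'
from h import *
from scipy.spatial.transform import Rotation as Ro
o=bot.get_obs(); R=Ro.from_euler('xyz',o['tcp_rot'],degrees=True).as_matrix(); print(R.round(3))
s=bot.camera('scene');t=bot.camera('top')
def tip(k,c): return [np.array(d['centre'])*[640,480] for d in bot.tip_of(k,c)][0]
P,e=tri(s,tip('peg',s),t,tip('peg',t)); print('peg',P.round(4),e)
T,e=tri(s,tip('tree',s),t,tip('tree',t)); print('tree',T.round(4),e)
# upright tip / knob in top view
print('knob',atz(t,(260+299/4.5,130+266/4.5),.27), 'branch tip',atz(t,(260+88/4.5,130+365/4.5),.26))
# steel clamp mask
f=t['frame'].astype(int); m=np.zeros((480,640),np.uint8)
sub=f[235:320,388:435]; m[235:320,388:435]=(sub.max(2)>110)*255
# ring: fit circle in upper part
ys,xs=np.nonzero(m); 
n,l,st,ce=cv2.connectedComponentsWithStats(m); print(st,ce)
k=1+np.argmax(st[1:,4]); pts=np.argwhere(l==k)[:,::-1]
W=np.array([atz(t,p,.006)[:2] for p in pts])
c=np.array([.512,-.297])
for _ in range(20):
    d=np.linalg.norm(W-c,axis=1); c0=c
    r=W[(d<.045)]; a=np.arctan2(*(r-c).T[::-1])
    rr=np.linalg.norm(r-c,axis=1)
    # algebraic circle fit on ring excluding stem dir
    keep=(r[:,0]>c[0]-.028)
    A=np.c_[2*r[keep],np.ones(keep.sum())]; b=(r[keep]**2).sum(1)
    x=np.linalg.lstsq(A,b,rcond=None)[0]; c=x[:2]
print('ring',c,np.sqrt(x[2]+c@c))
d=np.linalg.norm(W-c,axis=1); sm=W[(d>.042)&(d<.11)]; mm=sm.mean(0); print('stem mean',mm, 'yaw',np.degrees(np.arctan2(*(c-mm)[::-1])))
dr=cv2.fitLine(sm.astype(np.float32),cv2.DIST_L2,0,.01,.01).ravel();print(dr)
E
```

```text
[[-0.    0.34  0.94]
 [-0.    0.94 -0.34]
 [-1.   -0.   -0.  ]]
peg [0.5743 0.0414 0.2225] 0.00527204077211929
tree [ 6.238e-01 -5.550e-02 -3.000e-04] 0.0031844791496192367
knob [ 0.62009183 -0.0564264   0.27      ] branch tip [0.57423837 0.04158629 0.26      ]
[[     0      0    640    480 306581]
 [   393    244     35     69    589]
 [   432    303      3     15     30]] [[319.31447154 239.42270069]
 [410.26825127 276.13412564]
 [433.4        310.2       ]]
ring [ 0.51024123 -0.29891729] 0.030711296049825452
stem mean [ 0.43534277 -0.2837956 ] yaw -11.414340933885097
[ 0.9782494  -0.2074322   0.43534276 -0.2837956 ]
```

```bash
cat >> h.py <<'E'
from scipy.spatial.transform import Rotation as Ro
def Rt(jaw,tilt=0):
    j=np.radians(jaw); y=np.array([np.cos(j),np.sin(j),0]); x=np.array([0,0,-1.]); z=np.cross(x,y)
    M=np.c_[x,y,z]
    return Ro.from_rotvec(-np.radians(tilt)*y).as_matrix()@M   # tilt>0: tool points ahead, ring up
def rel(pos,jaw,tilt=0,base=None):
    if base is None:
        o=bot.get_obs(); p=o['ee_pos'];R=Ro.from_euler('xyz',o['tcp_rot'],degrees=True).as_matrix()
    else: p=np.array(base[0]);R=Rt(*base[1:])
    rv=Ro.from_matrix(R.T@Rt(jaw,tilt)).as_rotvec(degrees=True)
    return rv.round(1).tolist()+(R.T@(np.array(pos)-p)).round(4).tolist()
E
python3 - <<'E'
from h import *
a=np.radians(115.7)
print(rel([.621+.075*np.cos(a),-.056+.075*np.sin(a),.34],25.7))
E
```

```text
[44.4, -0.0, 0.0, -0.0897, -0.3391, 0.5495]
```

```bash
python3 -m handwheel '[[5,0,0,-0.05,-0.02,0.03,0.3],[15,0,0,-0.09,-0.06,0.09,0.3],[25,0,0,-0.09,-0.1,0.14,0.3],[35,0,0,-0.09,-0.13,0.19,0.3],[44.4,0,0,-0.09,-0.339,0.55,0.3],[44.4,0,0,-0.09,-0.339,0.55,0.3],[44.4,0,0,-0.09,-0.339,0.55,0.3],[44.4,0,0,-0.09,-0.339,0.55,0.3],[44.4,0,0,-0.09,-0.339,0.55,0.3],[44.4,0,0,-0.09,-0.339,0.55,0.3],[44.4,0,0,-0.09,-0.339,0.55,0.3],[44.4,0,0,-0.09,-0.339,0.55,0.3],[44.4,0,0,-0.09,-0.339,0.55,0.3],[44.4,0,0,-0.09,-0.339,0.55,0.3],[44.4,0,0,-0.09,-0.339,0.55,0.3]]' 30
python3 - <<'E'
from h import *
print(bot.get_obs()['q'])
c=bot.camera('wrist');save(c,'w1');c=bot.camera('scene');save(c,'s1')
E
```

```text
time: 3.08
ee_pos: [0.5884, 0.0125, 0.341]
tcp_rot: [68.5, 89.9, 4.3]
wrist_force: [0.2, -0.9, -0.5]
opening: 0.0301
[1.21244095e+00 1.39951143e+01 3.07000018e+01 1.06642962e+02
 3.31538977e-03 6.53994672e+01]
```

View pics/w1.png

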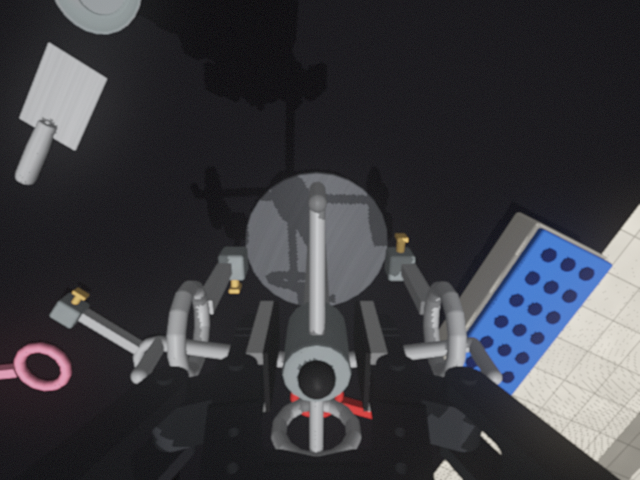

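View pics/s1.png

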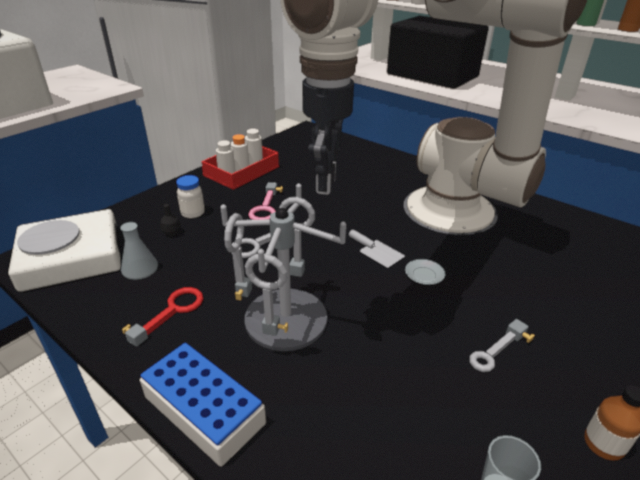

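```bash
python3 - <<'E'
from h import *
C=np.array([.621,-.056])
def P(a,z=.228,r=.075): return [C[0]+r*np.cos(np.radians(a)),C[1]+r*np.sin(np.radians(a)),z]
base=(P(115.7),25.7)
for k in range(1,13):
    a=115.7+k*60.3/12; print(rel(P(a),a-90,0,base))
E
python3 -m handwheel '[[0,0,0,0.04,0,0,0.3],[0,0,0,0.08,0,0,0.3],[0,0,0,0.113,0,0,0.3],[0,0,0,0.113,0,0,0.3],[0,0,0,0.113,0,0,0.3]]'
```

```text
[-5.0, 0.0, 0.0, 0.0, -0.0066, 0.0003]
[-10.0, 0.0, 0.0, 0.0, -0.0131, 0.0012]
[-15.1, 0.0, 0.0, 0.0, -0.0195, 0.0026]
[-20.1, 0.0, 0.0, 0.0, -0.0258, 0.0046]
[-25.1, 0.0, 0.0, 0.0, -0.0318, 0.0071]
[-30.1, 0.0, 0.0, 0.0, -0.0377, 0.0101]
[-35.2, 0.0, 0.0, 0.0, -0.0432, 0.0137]
[-40.2, 0.0, 0.0, 0.0, -0.0484, 0.0177]
[-45.2, 0.0, 0.0, 0.0, -0.0532, 0.0222]
[-50.2, 0.0, 0.0, 0.0, -0.0577, 0.027]
[-55.3, 0.0, 0.0, 0.0, -0.0616, 0.0323]
[-60.3, 0.0, 0.0, 0.0, -0.0651, 0.0378]
time: 3.8
ee_pos: [0.5892, 0.0117, 0.2291]
tcp_rot: [64.8, 89.9, 0.6]
wrist_force: [0.4, 0.0, 0.6]
opening: 0.0298
```

```bash
python3 -m handwheel '[[-5,0,0,0,-0.0066,0.0003,0.3],[-10,0,0,0,-0.0131,0.0012,0.3],[-15,0,0,0,-0.0195,0.0026,0.3],[-20,0,0,0,-0.0258,0.0046,0.3],[-25,0,0,0,-0.0318,0.0071,0.3],[-30,0,0,0,-0.0377,0.0101,0.3],[-35,0,0,0,-0.0432,0.0137,0.3],[-40,0,0,0,-0.0484,0.0177,0.3],[-45,0,0,0,-0.0532,0.0222,0.3],[-50,0,0,0,-0.0577,0.027,0.3],[-55.3,0,0,0,-0.0616,0.0323,0.3],[-60.3,0,0,0,-0.0651,0.0378,0.3],[-60.3,0,0,0,-0.0651,0.0378,0.3],[-60.3,0,0,0,-0.0651,0.0378,0.6],[-60.3,0,0,0,-0.0651,0.0378,0.72],[-60.3,0,0,0,-0.0651,0.0378,0.72],[-60.3,0,0,0,-0.0651,0.0378,0.5],[-60.3,0,0,0,-0.0651,0.0378,0.3]]' 20
python3 - <<'E'
from h import *
c=bot.camera('wrist');save(c,'w2');c=bot.camera('top');save(c,'t2')
cv2.imwrite('pics/t2c.png',cv2.resize(c['frame'][130:260,260:390,::-1],None,fx=4.5,fy=4.5))
E
```

```text
time: 6.05
ee_pos: [0.5467, -0.0508, 0.2272]
tcp_rot: [-125.9, 90.0, -129.9]
wrist_force: [-0.3, 0.5, -0.6]
opening: 0.03
```

View pics/w2.png

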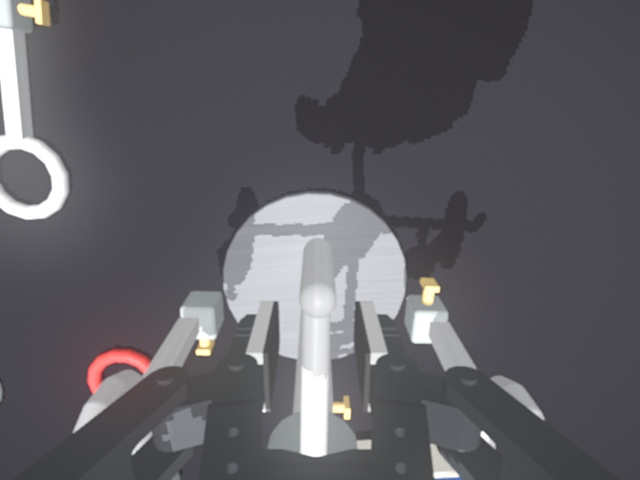

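```bash
python3 - <<'E'
from h import *
b=([.5467,-.0508,.2272],86)
print(rel([.4436,-.2852,.14],78.3,0,b))
E
python3 -m handwheel '[[0,0,0,-0.05,0,0,0.3],[0,0,0,-0.1,0,0,0.3],[0,0,0,-0.125,0,0,0.3],[0,0,0,-0.125,0,0,0.3]]'
```

```text
[7.7, 0.0, 0.0, 0.0872, -0.241, -0.0865]
time: 6.65
ee_pos: [0.5472, -0.0509, 0.3542]
tcp_rot: [-2.1, 89.8, -6.0]
wrist_force: [0.4, -0.3, 0.0]
opening: 0.0297
```

```bash
python3 -m handwheel '[[7.7,0,0,0,-0.06,-0.03,0.1],[7.7,0,0,0,-0.12,-0.05,0],[7.7,0,0,0,-0.18,-0.07,-0.1],[7.7,0,0,0.03,-0.241,-0.0865,-0.2],[7.7,0,0,0.1,-0.241,-0.0865,-0.2],[7.7,0,0,0.16,-0.241,-0.0865,-0.2],[7.7,0,0,0.214,-0.241,-0.0865,-0.2],[7.7,0,0,0.214,-0.241,-0.0865,-0.2],[7.7,0,0,0.214,-0.241,-0.0865,-0.2],[7.7,0,0,0.214,-0.241,-0.0865,-0.2]]'
python3 - <<'E'
from h import *
o=bot.get_obs();c=bot.camera('wrist');save(c,'w3')
p=o['ee_pos'];R=Ro.from_euler('xyz',o['tcp_rot'],degrees=True).as_matrix();T=np.array(c['tool_from_camera'])
M=R@T[:3,:3];org=R@T[:3,3]+p
def w(px,z):
    d=M@np.array([(px[0]-c['cx'])/c['fx'],(px[1]-c['cy'])/c['fy'],1]); return org+d*(z-org[2])/d[2]
for d in bot.tip_of('big_ring',c): q=np.array(d['centre'])*[640,480]; print(q,d['conf'],w(q,0).round(4))
np.savez('w3.npz',M=M,org=org,K=[c['cx'],c['cy'],c['fx'],c['fy']])
c=bot.camera('top'); save(c,'t3')
cv2.imwrite('pics/t3c.png',cv2.resize(c['frame'][130:260,260:390,::-1],None,fx=4.5,fy=4.5))
E
```

```text
time: 7.9
ee_pos: [0.4452, -0.286, 0.1415]
tcp_rot: [-21.2, 89.7, -32.9]
wrist_force: [-0.5, 0.1, 0.1]
opening: 0.051
```

View pics/w3.png

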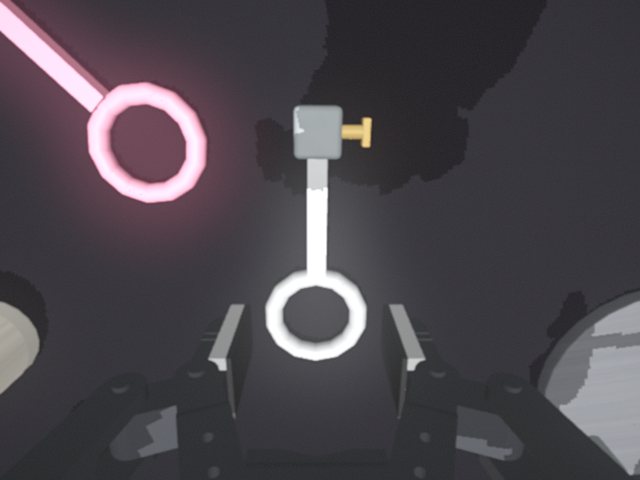

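View pics/t3c.png

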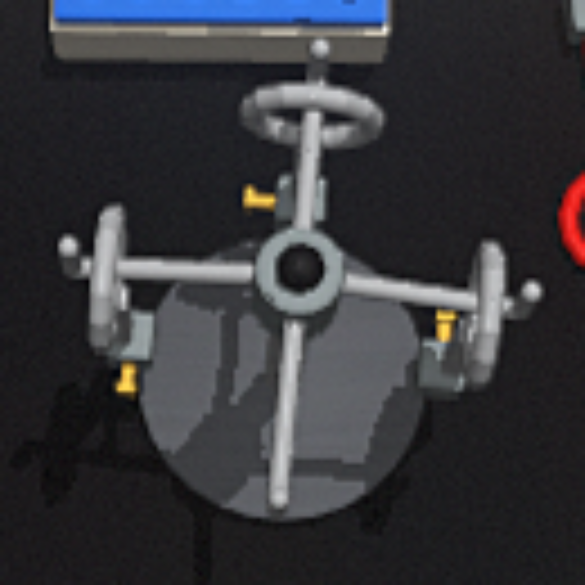

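```bash
python3 - <<'E'
from h import *
z=np.load('w3.npz');M=z['M'];org=z['org'];cx,cy,fx,fy=z['K']
def w(px,zz):
    d=M@np.array([(px[0]-cx)/fx,(px[1]-cy)/fy,1]); return org+d*(zz-org[2])/d[2]
r=w((316,314),.006);b=w((318,132),.026);e=w((317,159),.013)
print(r,b,e,np.linalg.norm((r-b)[:2]),np.degrees(np.arctan2(*(r-b)[[1,0]])))
u=(r-b)[:2];u/=np.linalg.norm(u);g=r[:2]-.068*u;print('grip',g, rel([*g,.022],np.degrees(np.arctan2(u[1],u[0]))+90), rel([*g,.022],78.3))
E
```

```text
[ 0.50833977 -0.29872337  0.006     ] [ 0.38119186 -0.27120868  0.026     ] [ 0.39794863 -0.27526155  0.013     ] 0.13009092769200323 -12.210476655924191
grip [ 0.44187812 -0.28434113] [0.5, 0.2, 0.1, 0.1182, 0.0009, -0.0033] [0.0, 0.2, 0.1, 0.1182, 0.0009, -0.0033]
```

```bash
python3 -m handwheel '[[0.5,0,0,0.05,0.0005,-0.003,-0.2],[0.5,0,0,0.09,0.0005,-0.003,-0.2],[0.5,0,0,0.11,0.0005,-0.003,-0.2],[0.5,0,0,0.118,0.0005,-0.003,-0.2],[0.5,0,0,0.118,0.0005,-0.003,0.2],[0.5,0,0,0.118,0.0005,-0.003,0.6],[0.5,0,0,0.118,0.0005,-0.003,1],[0.5,0,0,0.118,0.0005,-0.003,1],[0.5,0,0,0.118,0.0005,-0.003,1],[0.5,0,0,0.118,0.0005,-0.003,1]]' 70
python3 -m handwheel '[[0,0,0,-0.02,0,0,1],[0,0,0,-0.06,0,0,1],[0,0,0,-0.12,0,0,1],[0,0,0,-0.12,0,0,1],[0,0,0,-0.12,0,0,1]]'
python3 - <<'E'
from h import *
print(bot.get_obs()['ee_pos'])
c=bot.camera('wrist');save(c,'w4');c=bot.camera('scene');save(c,'s4')
E
```

```text
time: 9.3
ee_pos: [0.4417, -0.2846, 0.0218]
tcp_rot: [-19.0, 89.9, -31.2]
wrist_force: [-1.1, 0.8, 6.7]
opening: 0.0098
time: 9.93
ee_pos: [0.4408, -0.2841, 0.1399]
tcp_rot: [169.3, 90.0, 157.2]
wrist_force: [-0.3, 0.2, -3.2]
opening: 0.01
[ 0.44080962 -0.28408511  0.13985482]
```

View pics/w4.png

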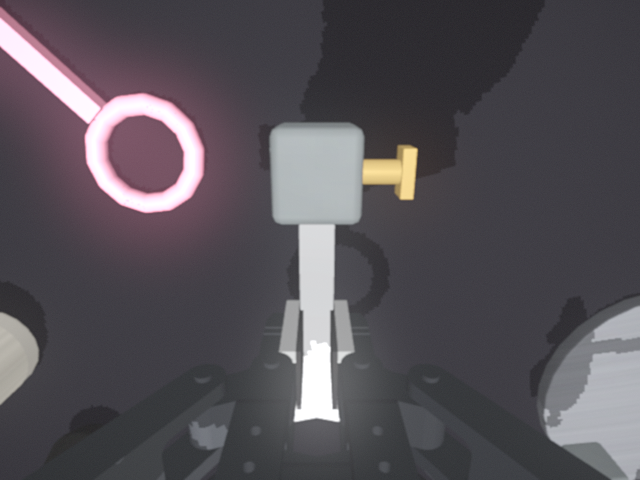

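View pics/s4.png

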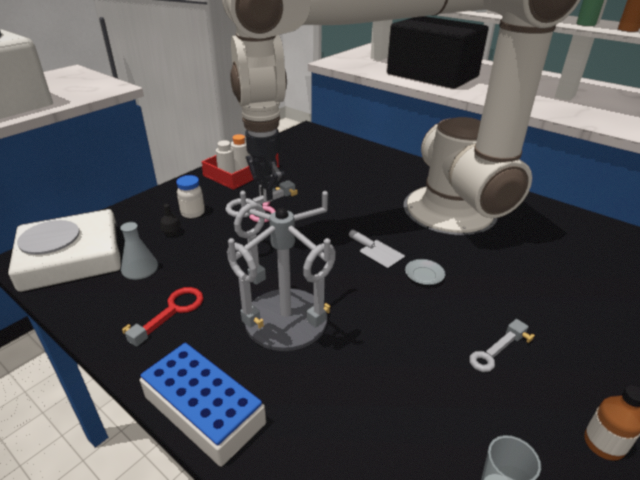

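```bash
cat >> h.py <<'E'
def tcp_for(ring,jaw,th): return np.array(ring)-Rt(jaw,th)@np.array([.016,0,.068])
E
python3 - <<'E'
from h import *
c=bot.camera('top')
print('upright',atz(c,(260+280/4.5,130+497/4.5),.258))
w=bot.camera('wrist');T=np.linalg.inv(np.array(w['tool_from_camera']))
def pj(X): v=T@np.r_[X,1]; return (w['fx']*v[0]/v[2]+w['cx'],w['fy']*v[1]/v[2]+w['cy'])
print('block top corners exp',[np.round(pj([-.004,y,z])) for z in(-.047,-.077) for y in (-.014,.014)], 'stem end/top', np.round(pj([.008,0,-.047])))
pk=np.array([.621+.110*np.cos(np.radians(176)),-.056+.110*np.sin(np.radians(176))])
p=tcp_for([*pk,.31],86,30);print(p, rel(p,86,30)); print(rel([.4408,-.25,.30],86,0))
E
```

```text
upright [ 0.51293606 -0.04820408  0.258     ]
block top corners exp [array([268., 224.]), array([358., 224.]), array([264., 124.]), array([362., 124.])] stem end/top [314. 214.]
[ 0.44454117 -0.0436608   0.28985641] [-8.0, -30.1, 2.1, -0.1508, 0.2357, -0.0469]
[-8.2, -0.1, -0.1, -0.1612, 0.0333, -0.007]
```

```bash
python3 -m handwheel '[[0,0,0,-0.05,0,-0.01,1],[0,-5,0,-0.1,0.01,-0.03,1],[-2,-12,0.5,-0.15,0.03,-0.05,1],[-5,-20,1,-0.155,0.08,-0.06,1],[-8,-28,2,-0.155,0.14,-0.06,1],[-8,-30,2.1,-0.151,0.19,-0.055,1],[-8,-30,2.1,-0.151,0.22,-0.05,1],[-8,-30,2.1,-0.151,0.2357,-0.047,1],[-8,-30,2.1,-0.151,0.2357,-0.047,1],[-8,-30,2.1,-0.151,0.2357,-0.047,1],[-8,-30,2.1,-0.151,0.2357,-0.047,1]]'
python3 - <<'E'
from h import *
o=bot.get_obs();R=Ro.from_euler('xyz',o['tcp_rot'],degrees=True).as_matrix();print(R.round(3)); print('ring',o['ee_pos']+R@[.016,0,.068],o['q'])
c=bot.camera('scene');save(c,'s5');r=proj(c,o['ee_pos']+R@[.016,0,.068]);print('proj ring',r)
cv2.imwrite('pics/s5c.png',cv2.resize(c['frame'][120:280,220:420,::-1],None,fx=3.5,fy=3.5,interpolation=cv2.INTER_CUBIC))
t=bot.camera('top');save(t,'t5');cv2.imwrite('pics/t5c.png',cv2.resize(t['frame'][170:310,260:400,::-1],None,fx=4,fy=4,interpolation=cv2.INTER_CUBIC))
print('upright top',proj(c,[.512,-.048,.26]))
E
```

```text
time: 11.5
ee_pos: [0.4445, -0.0446, 0.291]
tcp_rot: [-0.1, 60.0, -4.2]
wrist_force: [-0.3, 0.7, -2.4]
opening: 0.0099
[[ 0.499  0.071  0.864]
 [-0.036  0.997 -0.061]
 [-0.866 -0.001  0.5  ]]
ring [ 0.51118274 -0.04931507  0.31116376] [ -6.39610102 -37.4609275  -24.34950186  73.11652924   1.12091289
  -2.04133367]
proj ring [325.81615091 165.75449368]
upright top [325.5411025  190.67927493]
```

View pics/s5c.png

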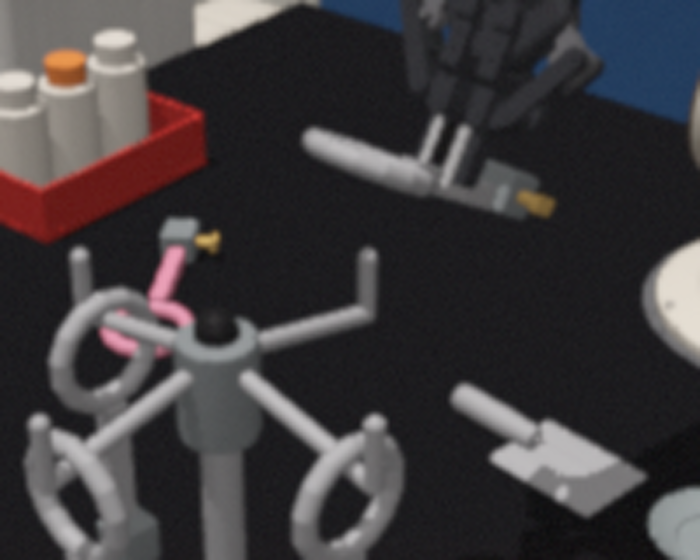

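View pics/t5c.png

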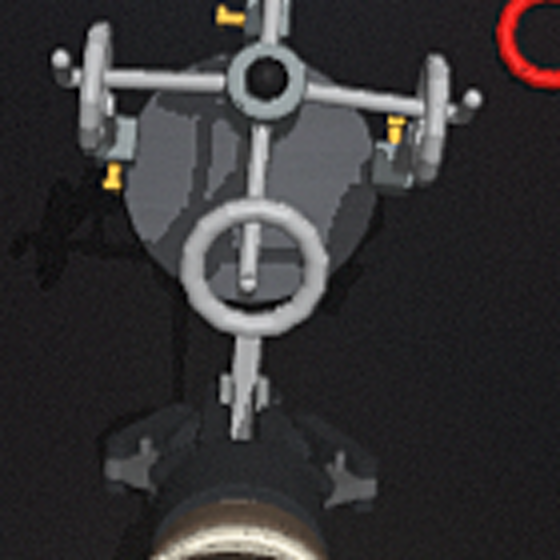

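```bash
cat > kin.py <<'E'
import numpy as np
from scipy.optimize import least_squares
D=[((5.012,10.035,95.099),(np.hypot(.18687,.51707),.24958)),((13.995,30.70,106.643),(np.hypot(.5884,.0125),.341)),((-37.461,-24.3495,73.1165),(np.hypot(.4445,.0446),.291))]
def fk(x,q):
    z0,L1,L2,Lt,a=x[:5]; q2,q3,q4=np.radians(q); f=q2-q3;p=f+q4
    return np.array([L1*np.sin(q2)+L2*np.cos(f)+a*np.sin(f)+Lt*np.cos(p), z0+L1*np.cos(q2)-L2*np.sin(f)+a*np.cos(f)-Lt*np.sin(p)])
E
python3 - <<'E'
from kin import *
from h import *
o=bot.get_obs();D[2]=(o['q'][1:4],(np.hypot(*o['ee_pos'][:2]),o['ee_pos'][2]))
g=lambda x:np.concatenate([fk(x,q)-e for q,e in D]+[1e-4*np.array([x[4]])])
s=least_squares(g,[.3,.4,.4,.25,0]);print(s.x.round(4),s.fun.round(4))
np.save('kin.npy',s.x)
pk=np.array([.512,-.0485])
for th,z in [(30,.225),(40,.22),(45,.218),(50,.214),(60,.209)]:
    p=tcp_for([*pk,z],86,th);r=np.hypot(p[0],p[1]);P=90-th
    k=least_squares(lambda q:np.r_[fk(s.x,q)-[r,p[2]],.01*(q[0]-q[1]+q[2]-P)],o['q'][1:4]);print(th,p.round(4),k.x.round(1),k.cost)
E
```

```text
[0.1598 0.4209 0.5188 0.4116 0.0369] [-0.  0. -0.  0.  0. -0.  0.]
30 [ 0.4453 -0.0438  0.2049] [-40.3 -35.5  64.8] 1.1307683917108082e-18
40 [ 0.4498 -0.0441  0.1885] [-50.9 -46.3  54.6] 8.419106619835185e-22
45 [ 0.4527 -0.0444  0.1812] [-56.3 -51.6  49.7] 6.990368927749965e-18
50 [ 0.4562 -0.0446  0.1722] [-61.9 -57.2  44.6] 2.8996232390741217e-16
60 [ 0.4643 -0.0452  0.1581] [-73.4 -68.2  35.2] 1.6483779534639934e-14
```

```bash
python3 -m handwheel '[[0,0,0,0.02,0.001,-0.011,1],[0,0,0,0.04,0.001,-0.0225,1],[0,0,0,0.055,0.001,-0.031,1],[0,0,0,0.065,0.001,-0.037,1],[0,0,0,0.073,0.001,-0.042,1],[0,0,0,0.073,0.001,-0.042,1],[0,0,0,0.073,0.001,-0.042,1]]'
python3 - <<'E'
from h import *
o=bot.get_obs();R=Ro.from_euler('xyz',o['tcp_rot'],degrees=True).as_matrix(); print('ring',o['ee_pos']+R@[.016,0,.068],o['q'])
c=bot.camera('scene');save(c,'s6')
cv2.imwrite('pics/s6c.png',cv2.resize(c['frame'][140:280,240:400,::-1],None,fx=4,fy=4,interpolation=cv2.INTER_CUBIC))
t=bot.camera('top');save(t,'t6');cv2.imwrite('pics/t6c.png',cv2.resize(t['frame'][170:310,260:400,::-1],None,fx=4,fy=4,interpolation=cv2.INTER_CUBIC))
E
```

```text
time: 12.48
ee_pos: [0.4452, -0.043, 0.2078]
tcp_rot: [-0.1, 59.9, -4.1]
wrist_force: [0.4, 0.2, -3.8]
opening: 0.0096
ring [ 0.51185841 -0.04760338  0.22805291] [ -6.12381768 -40.33639729 -35.18383198  65.06562414   1.02750997
  -1.86697786]
```

View pics/s6c.png

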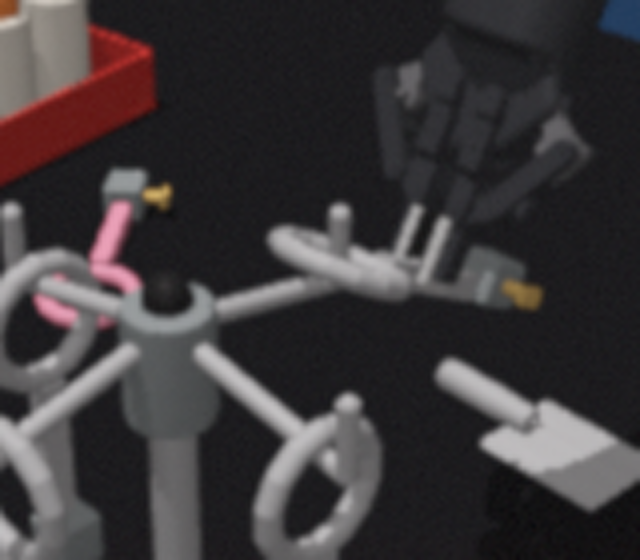

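View pics/t6c.png

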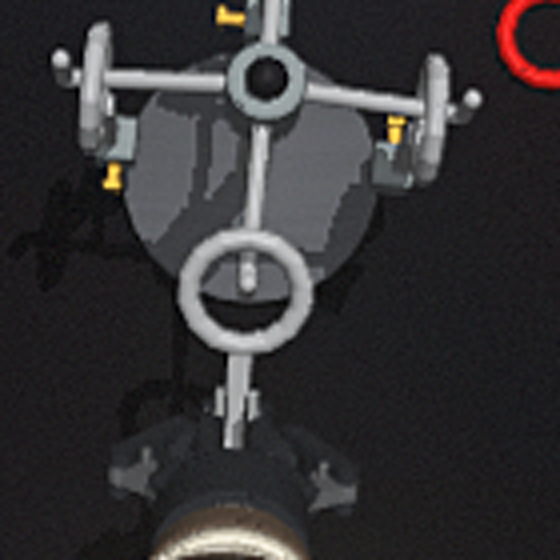

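```bash
python3 - <<'E'
from h import *
p=tcp_for([.512,-.048,.223],86,34);print(p,rel(p,86,34))
E
```

```text
[ 0.44683748 -0.04344339  0.19823948] [0.0, -3.9, 0.0, 0.0091, -0.0004, -0.0033]
```

```bash
python3 -m handwheel '[[0,-2,0,0.005,0,-0.002,1],[0,-4,0,0.009,0,-0.0033,1],[0,-4,0,0.009,0,-0.0033,1],[0,-4,0,0.009,0,-0.0033,1]]'
python3 - <<'E'
from h import *
o=bot.get_obs();R=Ro.from_euler('xyz',o['tcp_rot'],degrees=True).as_matrix(); print('ring',o['ee_pos']+R@[.016,0,.068],o['q'])
E
```

```text
time: 13.08
ee_pos: [0.4467, -0.0431, 0.1983]
tcp_rot: [-0.1, 55.9, -4.1]
wrist_force: [0.5, -0.2, -1.8]
opening: 0.0103
ring [ 0.51185853 -0.04758452  0.22310092] [ -6.22202133 -44.58806542 -39.82826713  60.71788295   1.20790673
  -1.87725929]
```

```bash
python3 -m handwheel '[[0,0,0,0,0,0,-1],[0,0,0,0,0,0,-1],[0,0,0,0,0,0,-1],[0,0,0,0,0,0,-1],[0,0,0,0,0,0,-1],[0,0,0,0,0,0,-1],[0,0,0,0,0,0,-1],[0,0,0,0,0,0,-1]]'
python3 - <<'E'
from h import *
c=bot.camera('scene');save(c,'s7')
cv2.imwrite('pics/s7c.png',cv2.resize(c['frame'][140:340,220:400,::-1],None,fx=3,fy=3,interpolation=cv2.INTER_CUBIC))
c=bot.camera('wrist');save(c,'w7')
E
```

```text
time: 14.08
ee_pos: [0.4466, -0.0431, 0.1976]
tcp_rot: [-0.1, 55.9, -4.1]
wrist_force: [0.3, 0.2, 0.0]
opening: 0.0852
```

View pics/s7c.png

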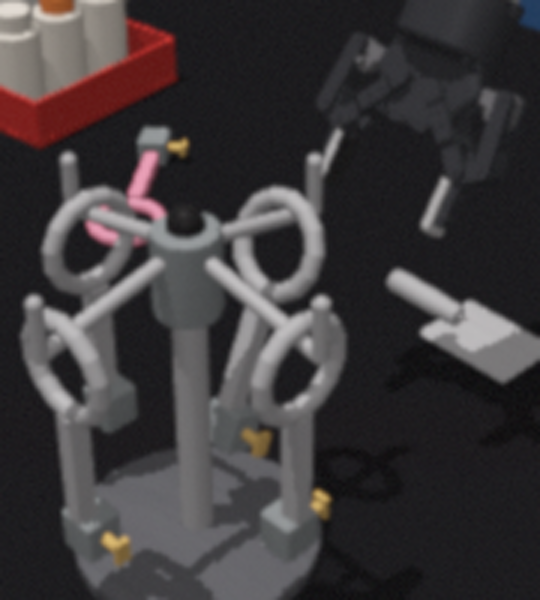

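View pics/w7.png

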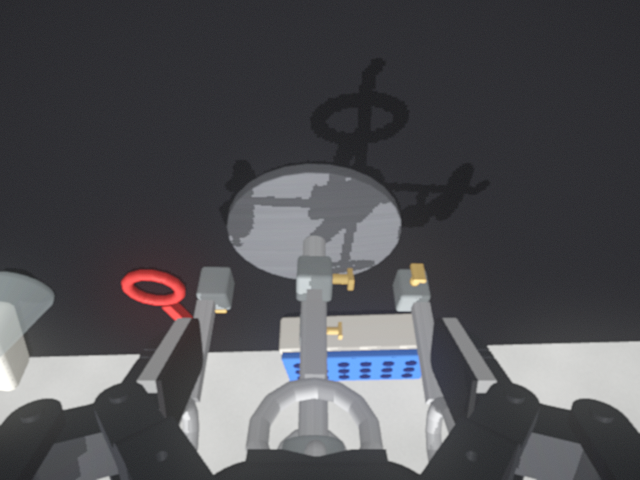

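```bash
python3 -m handwheel '[[0,0,0,-0.02,0,0,-1],[0,0,0,-0.05,0,0,-1],[0,5,0,-0.09,0,0,-1],[0,10,0,-0.13,0,0,-1],[0,15,0,-0.15,0,-0.02,-1],[0,15,0,-0.15,0,-0.02,-1],[0,15,0,-0.15,0,-0.02,-1],[0,15,0,-0.15,0,-0.02,-1],[0,15,0,-0.15,0,-0.02,-1],[0,15,0,-0.15,0,-0.02,-1],[0,15,0,-0.15,0,-0.02,-1],[0,15,0,-0.15,0,-0.02,-1],[0,15,0,-0.15,0,-0.02,-1],[0,15,0,-0.15,0,-0.02,-1],[0,15,0,-0.15,0,-0.02,-1],[0,15,0,-0.15,0,-0.02,-1],[0,15,0,-0.15,0,-0.02,-1],[0,15,0,-0.15,0,-0.02,-1],[0,15,0,-0.15,0,-0.02,-1],[0,15,0,-0.15,0,-0.02,-1]]'
python3 - <<'E'
from h import *
print(bot.get_obs()['q'])
c=bot.camera('scene');save(c,'s8')
cv2.imwrite('pics/s8c.png',cv2.resize(c['frame'][140:340,220:400,::-1],None,fx=3,fy=3,interpolation=cv2.INTER_CUBIC))
t=bot.camera('top');save(t,'t8');cv2.imwrite('pics/t8c.png',cv2.resize(t['frame'][140:280,260:400,::-1],None,fx=4,fy=4,interpolation=cv2.INTER_CUBIC))
E
```

```text
time: 16.68
ee_pos: [0.3463, -0.0359, 0.3107]
tcp_rot: [-0.1, 71.0, -4.1]
wrist_force: [-0.4, -0.5, -0.6]
opening: 0.0853
[ -6.5260588  -38.50390337 -18.69290356  90.78147183   0.78462704
  -2.40952263]
```

View pics/s8c.png

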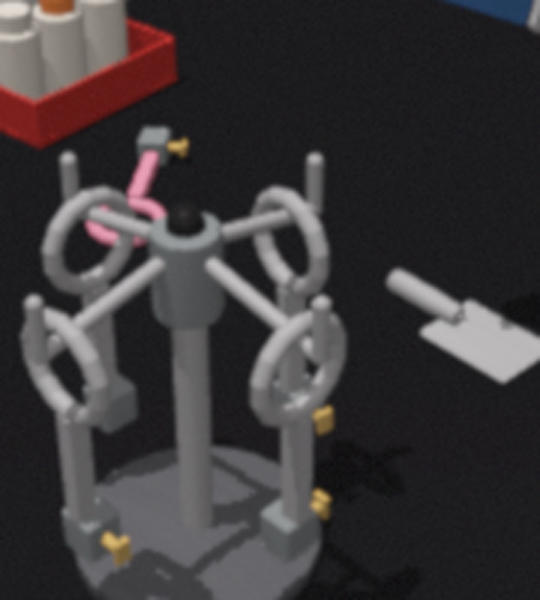

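View pics/t8c.png

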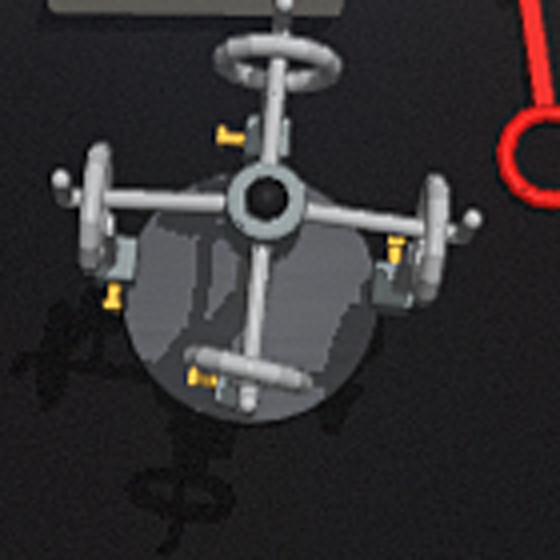

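```bash
for i in 1 2; do python3 -m handwheel '[[0,0,0,0,0,0,-1],[0,0,0,0,0,0,-1],[0,0,0,0,0,0,-1],[0,0,0,0,0,0,-1],[0,0,0,0,0,0,-1],[0,0,0,0,0,0,-1],[0,0,0,0,0,0,-1],[0,0,0,0,0,0,-1],[0,0,0,0,0,0,-1],[0,0,0,0,0,0,-1],[0,0,0,0,0,0,-1],[0,0,0,0,0,0,-1],[0,0,0,0,0,0,-1],[0,0,0,0,0,0,-1],[0,0,0,0,0,0,-1],[0,0,0,0,0,0,-1],[0,0,0,0,0,0,-1],[0,0,0,0,0,0,-1],[0,0,0,0,0,0,-1],[0,0,0,0,0,0,-1]]' | head -1; done
python3 - <<'E'
from h import *
a=bot.camera('scene');save(a,'s9');t=bot.camera('top');save(t,'t9')
for _ in range(4): b=bot.camera('scene')
print('motion px',(cv2.absdiff(a['frame'],b['frame'])[180:340,220:350].max(2)>40).sum())
l=cv2.resize(b['frame'][160:350,220:350,::-1],None,fx=3,fy=3);r=cv2.resize(t['frame'][140:330,260:400,::-1],None,fx=2.8,fy=3)
cv2.imwrite('pics/f9.png',np.hstack([l,r]))
E
```

```text
time: 19.27
time: 21.78
motion px 439
```

View pics/f9.png

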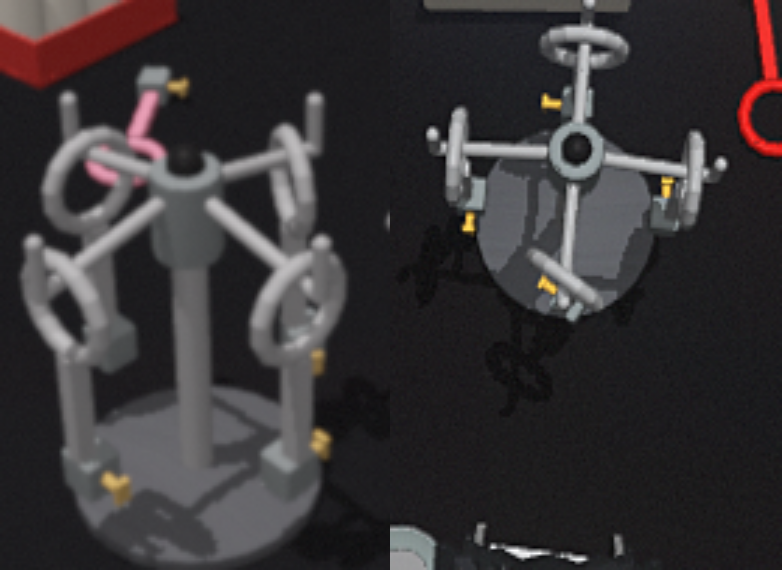

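View pics/t9.png

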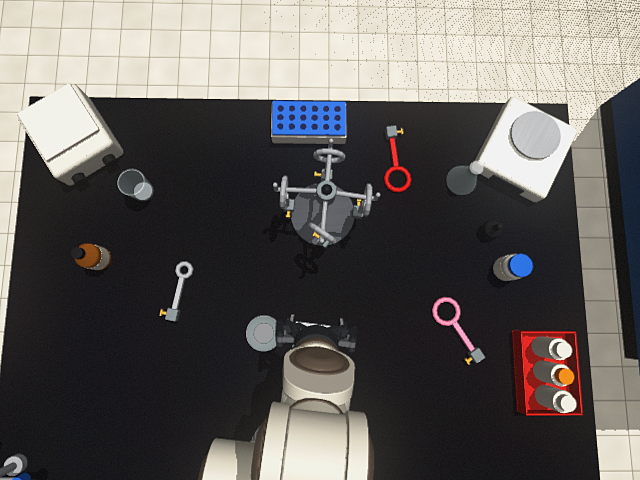

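```bash
for i in 1 2 3 4; do python3 -m handwheel '[[0,0,0,0,0,0,-1],[0,0,0,0,0,0,-1],[0,0,0,0,0,0,-1],[0,0,0,0,0,0,-1],[0,0,0,0,0,0,-1],[0,0,0,0,0,0,-1],[0,0,0,0,0,0,-1],[0,0,0,0,0,0,-1],[0,0,0,0,0,0,-1],[0,0,0,0,0,0,-1],[0,0,0,0,0,0,-1],[0,0,0,0,0,0,-1],[0,0,0,0,0,0,-1],[0,0,0,0,0,0,-1],[0,0,0,0,0,0,-1],[0,0,0,0,0,0,-1],[0,0,0,0,0,0,-1],[0,0,0,0,0,0,-1],[0,0,0,0,0,0,-1],[0,0,0,0,0,0,-1]]' | head -1; done
python3 - <<'E'
from h import *
a=bot.camera('scene');save(a,'s10');t=bot.camera('top');save(t,'t10')
for _ in range(4): b=bot.camera('scene')
print('motion px',(cv2.absdiff(a['frame'],b['frame'])[180:340,220:350].max(2)>40).sum())
l=cv2.resize(b['frame'][160:350,220:350,::-1],None,fx=3,fy=3);r=cv2.resize(t['frame'][140:330,260:400,::-1],None,fx=2.8,fy=3)
cv2.imwrite('pics/f10.png',np.hstack([l,r]))
E
```

```text
time: 24.58
time: 27.08
time: 29.58
time: 32.08
motion px 0
```

View pics/f10.png

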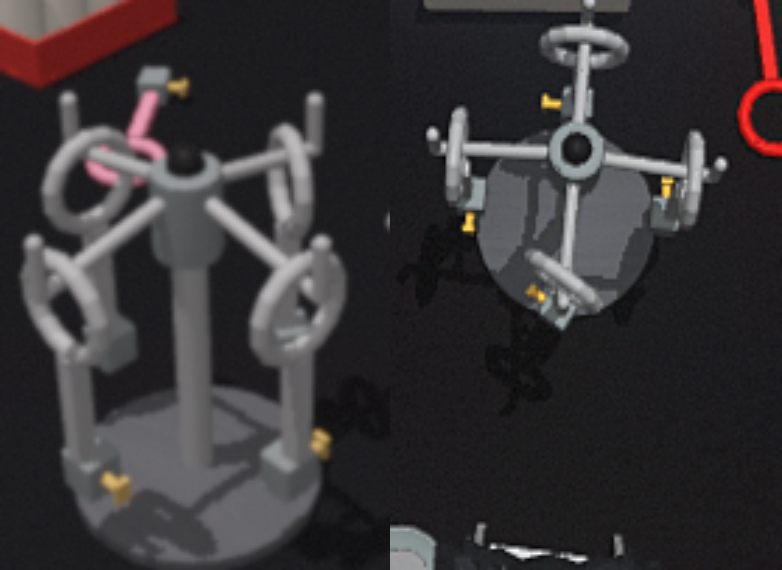

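At rest: the clamp hangs still from the branch that points towards the robot, at about (295,180) in the scene image. Its ring is inside the upturned end and its stem hangs down.

```bash
python3 - <<'E'
from h import *
print(bot.job_done(), bot.get_obs()['time'])
E
```

```text
the job is handed in; nothing more can be done
the job is handed in; nothing more can be done
```

The large ring clamp now hangs by its ring on the free branch, and the job is handed in.

- **Turning the tree:** I straddled the free branch with the fingers and swept it about 60° to a heading of about 176°. The base lies at about 175°.
- **Hanging the clamp:** I gripped the plain steel clamp at its balance point and lowered its ring over the upturned end, tilted 34° with the ring end up. Then I let go and backed the arm off. The arm's joint range would not allow more tilt, so the stem swung down the rest of the way by itself.

**Last checks:**
- At about 22 s the clamp was still swinging, so I waited. At about 32 s two pictures 0.2 s apart showed no movement.
- The ring sits on the branch inside the upturned end with the stem down. It rests turned roughly 30° about the vertical from square to the branch, and in the last top view the stem looks slightly off plumb.
- The branch still points at the robot, and the gripper is clear of everything.
- The small ring clamp and the pink and red look-alikes lay where they started in the top picture at about 22 s. I did not go near them.
- The largest wrist force in the readings was about 7 N, while gripping the clamp. These are taken only at the end of each move.

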